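# Roll the turning blank up the infeed ramp

## Robot

A 6-joint arm with a two-finger parallel gripper is mounted at the origin on the work surface. World frame = base frame: x ahead of the robot, y to its left, z up, the work surface at z = 0. Lengths are in mm, angles in rad, forces in N, time in s.
With the tool pointing down it reaches from about 275 to 725 mm from the base axis. Payload 5.6 kg.
Tool frame: the origin (TCP) lies on the mounting face of the last link; the fingertips stand env.finger_overhang ahead of it and the grasp point (between the pads) lies 155 mm ahead of it (env.finger_overhang is the distance from the TCP to the fingertips, in mm); z points along the fingers, y is the line along which they close (so a half turn about z gives the same grasp; the last joint's range is limited). The gripper opens to 85 mm and grips with 20 to 120 N. Pads are 22 mm wide; open, the fingers measure 114 mm over their backs; the gripper's body (76 mm by 85 mm) begins 54 mm behind the grasp point. The pads swing forward as they close: fully open they stand 13 mm farther back than shut.
Start: joints at [-0.979, 0.255, 0.108, 0, -1.424, -0.285], TCP at [166.125, -524.305, 404.683] pointing down, gripper open.
Joint ranges: [-2.95, 2.95], [-1.21, 1.97], [-1.09, 1.5], [-2.87, 1.71], [-2.94, -0.07], [-3.05, 3.05]. Speed limits (rad/s): [2.57, 2.57, 3.14, 3.14, 3.14, 3.14].

## Interface

Orientations are given as a unit quaternion [x, y, z, w].
In Python, from workcell import env, read_camera, camera_info, job_done, spot_in, spot_point gives the robot as it stands.
- The arm moves only by the tool jog_arm, never from a script. Its argument "steps" is a list that holds one entry, the list of rows, each a list of 5 numbers: the closure, from 0 (fully open) to 1 (shut), then the shift along the world's x, y, z in units of 30 cm (1.0 is 30 cm), then the turn about the world's z in units of 1.5 rad (1.0 is 1.5 rad). In form: [[[hand, dx, dy, dz, twist], ...]]. A call has 1 to 5 rows; each row is the pose to reach, as a shift and turn from the pose commanded when the call began; what a row does not reach only later rows make up. A row lasts 1/12 s, in which the tool goes at most 41.7 mm and 7.16 degrees, less where a joint would pass 70% of its speed; a pose out of reach is approached as far as the arm can. A call with a number of a shift or a turn outside -1 to 1 is refused whole. A call with a gripper value outside its range is refused whole. The fingers move at their own pace and stop on an object; the grip force is fixed at half the most. Time passes only in rows, so rows that repeat a pose let the fingers close. It gives the time, the measured TCP pose, the force, the opening and the grip force at its end, in the units of the state.
- env.read_state(): the state, without advancing time (a new reading comes with each control period).
- read_camera(name): name is "scene" or "top" or "wrist"; returns the picture (400x640x3 uint8, blue, green, red); there is no depth.
- camera_info(name): a dict with "fx", "fy", "cx", "cy" (pixels), "eye" and "attitude" of the camera in the world. Camera axes: x right, y down, z forward; pixel columns grow to the right and rows downward; lengths in mm; the calibration is good to about 2 mm. A picture is of the moment at which its call begins: read the wrist's pose just before it. camera_info takes no time and is no camera call; for the wrist camera it gives the pose at the moment of the call.
- job_done(): hands the job in; it is judged then, once.
Trained networks look in the newest picture that a camera, given by its name, has taken for a name from the list of things; names that differ only in an ending like _2 or _b are one class to them, and where a whole thing is asked for, a point or a joint stands for the part that bears it (a point fixed in the world has none). Each returns a list of dicts, best first, with "p" (0 to 1); they miss things now and then, are a little off and sometimes report something else, mostly with a low value. They report only what shows in the picture. A call takes as long as a camera call. They do not tell look-alikes from the thing itself.
- spot_in(query, camera): "rect" ([centre column, centre row, width, height] in pixels, round what is visible of it).
- spot_point(query, camera): "location" ([row, column] in pixels: a listed point, or the origin of a listed thing).
The state is a dict: "time_s": time; "joints": joint angles; "joint_velocities": joint speeds; "effort": joint torques, N m; "tcp_pos": TCP position; "tool_rot": TCP orientation; "force": force on the tool from outside, world axes, zero at the start; "wrist_torque": the same for the moment, N m; "opening": opening from 0.0 (shut) to 1.0 (fully open); "grip_force": force on a finger pad.
Only numpy, scipy, OpenCV 4.12 (cv2) and the standard library are available. Lean on these libraries where they do the work, as an engineer would, in place of code of your own. Each camera call takes 0.05 s, during which the arm holds its last target. There are 200 camera calls.

## Task

With your fingertips behind it, push the round wooden blank from the foot of the plywood ramp up the slope and over the crest, until it sits square in the cradle against the dark stop block, and then move the hand clear. Keep your fingers behind it all the way up so that it never runs free, ahead of them or back down; do not lift it, and leave the jar, the upright offcut and the turning tool where they are.

Things in the scene. Friction and masses are not known exactly. Their poses are not given: they have to be found in the camera images.
- blank: Round turning blank of mid-brown wood, about 0.32 kg (varies), free to roll: cylinder 60 mm in diameter, 150 mm long, plus a tenon 26 mm in diameter, 14 mm long on each end. Origin at its centre, y along its length (x, z turn as it rolls). It starts lying across the slope, held from rolling down by the foot strip, centre at ramp x -113 mm, 53 mm above the bench.
- ramp: Plywood infeed ramp, fixed to the bench, 350 x 214 mm. Origin under its middle at bench height; x points uphill (level), y across, z up. The slope climbs at 10 degrees from x = -130 mm (20 mm above the bench) to the crest at x = +100 mm (61 mm high). Beyond it the cradle floor falls at 8 degrees to the dark stop block: upright face at x = +150 mm, top 110 mm high.
- seat (a point): Where the blank's centre lies when seated against the stop: ramp x +120 mm, y 0, 88 mm above the bench. Once its centre is past the crest the blank rolls the rest of the way to the stop by itself and stays. Cheeks beside the cradle, 190 mm apart, reach 70 mm above the bench.
- deck: The slope of the ramp, 234 mm long, 190 mm wide between side strips (12 mm wide, 12 mm proud). Origin on its surface in the middle of its lower end, at the uphill face of the foot strip (10 mm proud, 10 mm thick, lying downhill of the origin); x points up along the surface, y across, z square out of it. On the slope the blank's centre is at z = 30 mm; it starts at x = 22 mm.
- wax_jar: Bystander: wax jar, 64 mm in diameter, 70 mm tall, standing on the bench beyond the ramp's foot. Origin at the centre of its underside.
- offcut: Bystander: short pale wooden offcut standing upright, 48 mm in diameter, 60 mm tall, beyond the ramp's foot. Origin at the centre of its underside.
- gouge: Bystander: thin turning tool with a round pale wooden handle, 240 mm long, lying along the ramp's side on the bench. Origin under its middle, x along it.
Things that resemble listed ones, but are neither listed nor needed, are in the scene too. There is more than one size of the blank; the one meant has the size given above.

How it is judged:
By the outcome, as a careful person would: the job done as asked, in the order asked, and still so for the second after the job is handed in, with the robot touching nothing.
It also fails if it takes over 45 s, if anything falls off the work surface, if the arm or the gripper's body presses on something with over 40 N, if the wrist force passes 120 N, or if a joint passes its speed limit or range.

## Working session

There is one attempt and no reset: what is moved stays moved. The work goes in short steps, Python scripts to look and compute and a tool call to move; the robot and the scene stay as the last step left them, time stands still between calls to the robot, and variables do not carry over. Pictures are saved under pics/ and viewed, at most 10 in all, crops included, and the job is handed in when it is done.

Besides the shell and the picture viewer there is one more tool, called after "Emit:" by a JSON object that holds its "method" and its "body". jog_arm: Moves the arm, as the interface text tells. Its arguments: {"type":"object","properties":{"steps":{"type":"array"}},"required":["steps"]}

```bash
mkdir -p pics; ls; python3 - <<'E'
from workcell import env, read_camera, camera_info, spot_in, spot_point
import cv2
print(env.finger_overhang, env.read_state())
for c in ("scene","top"):
    im=read_camera(c); cv2.imwrite(f"pics/{c}0.png",im); print(c,camera_info(c))
    for q in ("blank","ramp","wax_jar","offcut","gouge"):
        print(q,[(round(d["p"],2),[round(float(v)) for v in d["rect"]]) for d in spot_in(q,c)][:4])
    for q in ("blank","ramp","seat","deck"):
        print("pt",q,[(round(d["p"],2),[round(float(v),1) for v in d["location"]]) for d in spot_point(q,c)][:4])
E
```

```text
pics
173.4 {'time_s': 0.0, 'joints': array([-9.79406898e-01,  2.55775915e-01,  1.07034303e-01, -4.44190101e-04,
       -1.42390395e+00, -2.84598353e-01]), 'joint_velocities': array([-0.00284795,  0.00015809, -0.00175801, -0.00029038,  0.00168522,
       -0.00062955]), 'effort': array([-1.08196352e-04, -3.86628020e+01,  2.37936419e+01,  5.36516145e+00,
       -6.09713301e-03, -1.14282003e-05]), 'tcp_pos': array([ 166.1199108 , -524.15504976,  403.79667182]), 'tool_rot': array([-1.52762279e-01,  9.88262507e-01,  9.30505101e-04, -1.93214695e-04]), 'force': array([-0.24804469,  0.99779454, -0.15304024]), 'wrist_torque': array([-0.03839866, -0.04002388, -0.03291955]), 'grip_force': 0.0, 'opening': 0.9972611484495487}
scene {'fx': 366.39428297667195, 'fy': 366.39428297667195, 'cx': 320.5001202125447, 'cy': 201.2791926092793, 'eye': array([991.15116289, 241.07105687, 568.26300684]), 'attitude': array([ 0.40059472,  0.79794023, -0.40178087, -0.20343892])}
blank [(0.93, [270, 232, 82, 51]), (0.93, [222, 187, 48, 25]), (0.59, [313, 298, 184, 160]), (0.57, [326, 153, 78, 51])]
ramp [(0.97, [311
[... 215 characters left out ...]
p [(0.71, [279.6, 301.3])]
pt seat [(0.79, [287.7, 336.8])]
pt deck [(0.69, [238.2, 268.5])]
top {'fx': 393.4364829463868, 'fy': 393.4364829463868, 'cx': 324.895751668988, 'cy': 197.63449332920837, 'eye': array([ 382.23803534, -119.47605353,  867.03047431]), 'attitude': array([-0.69955824,  0.71148391, -0.04168985,  0.05168039])}
blank [(0.79, [432, 338, 68, 123]), (0.77, [486, 195, 33, 56]), (0.6, [367, 156, 50, 83])]
ramp [(0.82, [312, 140, 185, 155])]
wax_jar [(0.7, [414, 237, 37, 26])]
offcut [(0.74, [445, 132, 30, 22])]
gouge [(0.7, [328, 79, 102, 30])]
pt blank [(0.91, [338.3, 433.4]), (0.9, [195.8, 486.6]), (0.57, [153.7, 364.6])]
pt ramp []
pt seat [(0.78, [120.5, 259.4])]
pt deck []
```

```bash
python3 - <<'E'
import cv2
a=cv2.imread("pics/scene0.png");b=cv2.imread("pics/top0.png")
cv2.imwrite("pics/v1.png",cv2.resize(a,(800,500)))
cv2.imwrite("pics/v2.png",cv2.resize(b,(800,500)))
E
```

```text
(no output)
```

View pics/v1.png

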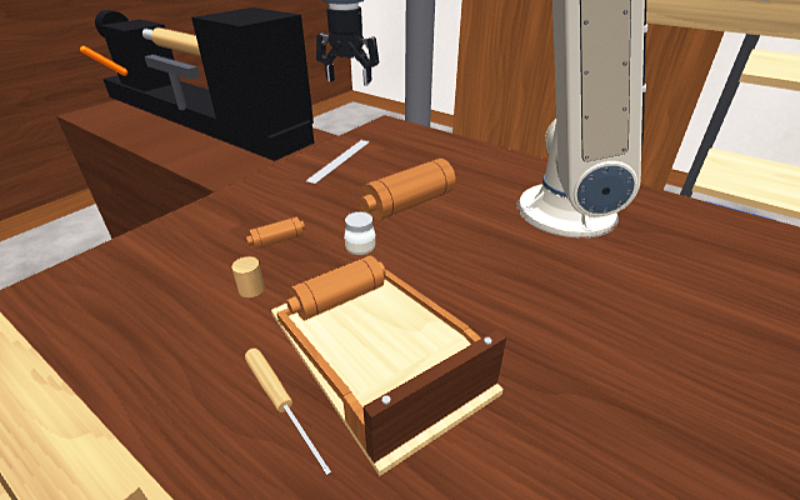

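View pics/v2.png

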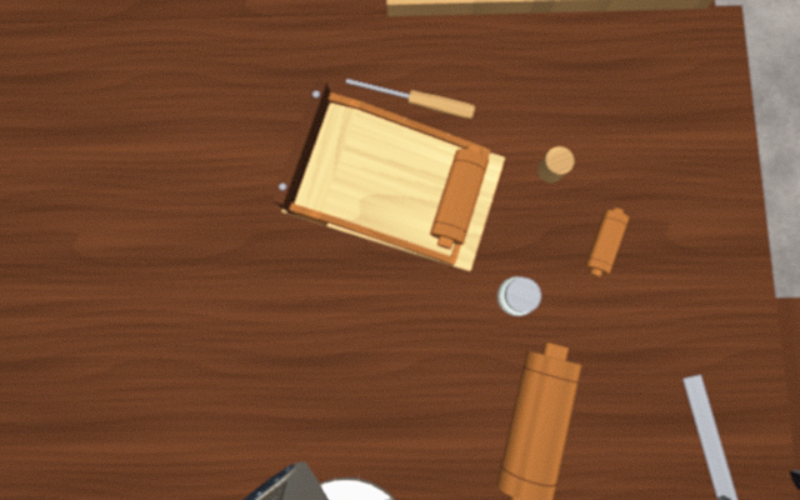

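The top view shows three blanks: on the ramp (≈367,156), a small one (≈486,195) and a big one (≈432,338). In the scene view they are at (270,232), (222,187) and (326,153). By the description, the one lying across the ramp's foot is meant. I'll check it in a close crop and get the ramp's corners from the same crop.

```bash
python3 - <<'E'
import cv2
a=cv2.imread("pics/scene0.png");b=cv2.imread("pics/top0.png")
cv2.imwrite("pics/v3.png",cv2.resize(b[60:225,210:420],None,fx=3.6,fy=3.6,interpolation=cv2.INTER_CUBIC))
cv2.imwrite("pics/v4.png",cv2.resize(a[200:380,210:410],None,fx=3.3,fy=3.3,interpolation=cv2.INTER_CUBIC))
E
```

```text
(no output)
```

View pics/v3.png

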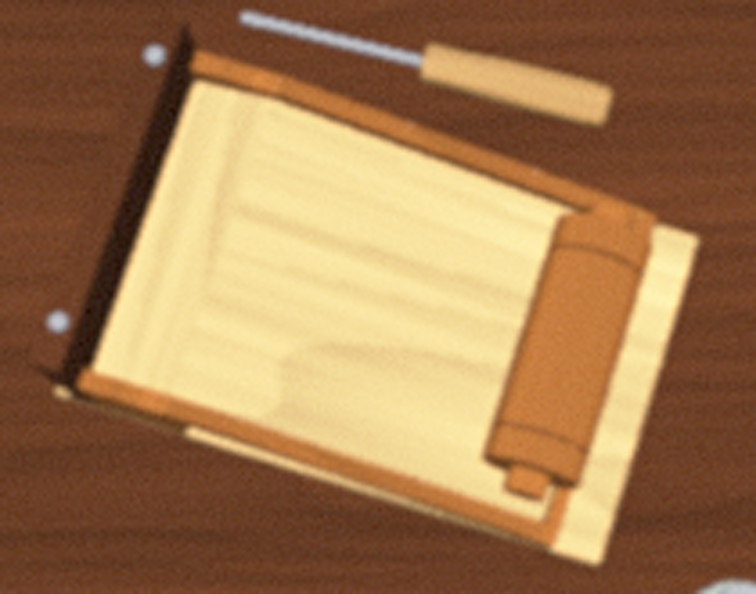

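View pics/v4.png

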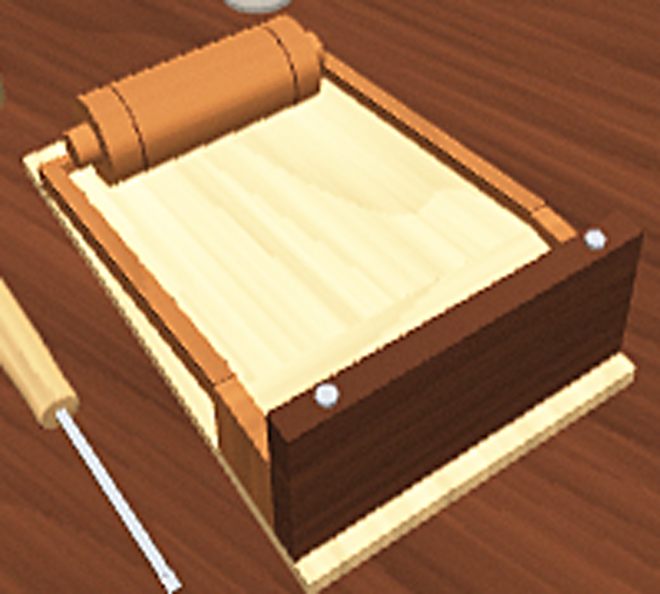

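The crop confirms the choice: a 150 mm blank with tenons lies across the foot strip between the side strips. The foot plate corners are at crop (697,237) and (603,565), and the stop's inner foot at (195,80) and (93,375). Next I fit the ramp pose.

```bash
cat > h.py <<'E'
import numpy as np
from scipy.spatial.transform import Rotation as R
from scipy.optimize import least_squares
from workcell import env, read_camera, camera_info, job_done, spot_in, spot_point
def project(ci,P):
    c=(np.atleast_2d(P)-ci["eye"])@R.from_quat(ci["attitude"]).as_matrix()
    return np.c_[ci["fx"]*c[:,0]/c[:,2]+ci["cx"],ci["fy"]*c[:,1]/c[:,2]+ci["cy"]]
def on_plane(ci,px,z):
    d=R.from_quat(ci["attitude"]).as_matrix()@[(px[0]-ci["cx"])/ci["fx"],(px[1]-ci["cy"])/ci["fy"],1]
    return ci["eye"]+d*(z-ci["eye"][2])/d[2]
def ramp2w(p,P):
    P=np.atleast_2d(np.array(P,float)); c,s=np.cos(p[2]),np.sin(p[2])
    return np.c_[p[0]+c*P[:,0]-s*P[:,1],p[1]+s*P[:,0]+c*P[:,1],P[:,2]]
E
python3 - <<'E'
from h import *
T=camera_info("top");S=camera_info("scene")
tu=lambda *a:np.array(a)/3.6+[210,60]; su=lambda *a:np.array(a)/3.3+[210,200]
def f(p,full=False):
    h=p[3]
    top=[([-175,-107,h],tu(697,237)),([-175,107,h],tu(603,565)),([150,-95,54],tu(195,80)),([150,95,54],tu(93,375))]
    sc=[([175,107,h],su(635,360)),([175,-107,h],su(305,585)),([-175,-107,h],su(22,157))]
    r=[]
    for ci,L in ((T,top),(S,sc)):
        r.append(project(ci,ramp2w(p,[a for a,_ in L]))-np.array([b for _,b in L]))
    return np.vstack(r) if full else np.vstack(r).ravel()
a=on_plane(T,tu(650,400),10);b=on_plane(T,tu(145,230),54);m=(a+b)/2;d=b-a
s=least_squares(f,[m[0],m[1],np.arctan2(d[1],d[0]),10],loss="soft_l1")
print(s.x,np.degrees(s.x[2])); print(f(s.x,True).round(1))
p=s.x
B=on_plane(T,(364.6,153.7),53);B2=on_plane(S,(272.0,229.4),53)
c,sn=np.cos(p[2]),np.sin(p[2])
for q in (B,B2,on_plane(T,(259.4,120.5),88),on_plane(S,(336.8,287.7),88)):
    v=q[:2]-p[:2];print("ramp coords",[c*v[0]+sn*v[1],-sn*v[0]+c*v[1]],q)
for n,px,z in (("jar",(414,237),60),("offcut",(445,132),50),("gouge",(328,79),10)):
    q=on_plane(T,px,z);v=q[:2]-p[:2];print(n,q.round(),[c*v[0]+sn*v[1],-sn*v[0]+c*v[1]])
E
```

```text
[609.06521189 -90.74788964   1.25076342   7.52145082] 71.66346535313728
[[ 1.1  0.4]
 [ 0.3 -0.2]
 [-1.2 -0.2]
 [-1.4 -0.4]
 [-1.4  1. ]
 [ 0.8 -2.1]
 [-0.1  0.1]]
ramp coords [np.float64(-106.558604882763), np.float64(-7.626923497770385)] [ 582.78177692 -194.29540184   53.        ]
ramp coords [np.float64(-111.07080572016386), np.float64(-0.15384086917978124)] [ 574.26861114 -196.22748069   53.        ]
ramp coords [np.float64(120.18947261888744), np.float64(-1.4919922357180369)] [648.29279116  22.86959314  88.        ]
ramp coords [np.float64(118.61452763453761), np.float64(-1.2288031391136371)] [647.54749126  21.45741459  88.        ]
jar [ 406. -289.   60.] [np.float64(-252.1873451329682), np.float64(130.8298819269148)]
offcut [ 628. -367.   50.] [np.float64(-256.5296620760301), np.float64(-104.45885929333275)]
gouge [ 770. -120.   10.] [np.float64(23.15231360137617), np.float64(-161.91806558893336)]
```

The ramp is at about (609, -91) with yaw 71.7°. First I move high over to behind the foot, turning the open hand so both fingers lie across the ramp.

Emit:
{"method": "jog_arm", "body": {"steps": [[[0, 0.14, 0.095, 0, 0.08], [0, 0.27, 0.185, 0, 0.16], [0, 0.4, 0.277, 0, 0.24], [0, 0.53, 0.37, 0, 0.32], [0, 0.65, 0.45, 0, 0.4]]]}}

```text
time_s: 1.42
tcp_pos: [338.4, -404.2, 405.0]
tool_rot: [-0.441, 0.898, -0.0, 0.0]
force: [1.2, -1.1, 0.3]
opening: 1.003
grip_force: 0.0
```

Emit:
{"method": "jog_arm", "body": {"steps": [[[0, 0.12, 0.085, 0, 0.08], [0, 0.24, 0.165, 0, 0.16], [0, 0.36, 0.25, 0, 0.226], [0, 0.48, 0.33, 0, 0.226], [0, 0.6, 0.41, 0, 0.226]]]}}

```text
time_s: 1.83
tcp_pos: [510.6, -286.4, 405.0]
tool_rot: [-0.584, 0.812, -0.0, 0.0]
force: [0.8, -1.0, 1.3]
opening: 1.003
grip_force: 0.0
```

Emit:
{"method": "jog_arm", "body": {"steps": [[[0, 0.1, 0.07, -0.05, 0], [0, 0.13, 0.09, -0.15, 0], [0, 0.13, 0.09, -0.27, 0], [0, 0.13, 0.09, -0.33, 0], [0, 0.13, 0.09, -0.33, 0]]]}}

```text
time_s: 2.25
tcp_pos: [547.2, -260.0, 300.2]
tool_rot: [-0.583, 0.812, 0.004, -0.003]
force: [-0.2, -0.3, -0.9]
opening: 1.001
grip_force: 0.0
```

```bash
python3 - <<'E'
from h import *
import cv2
s=env.read_state();im=read_camera("scene")
p=[609.07,-90.75,1.2508]
t=s["tcp_pos"];c,sn=np.cos(p[2]),np.sin(p[2]);v=t[:2]-p[:2]
print(t,"ramp",c*v[0]+sn*v[1],-sn*v[0]+c*v[1],env.finger_overhang)
m=R.from_quat(s["tool_rot"]).as_matrix();print("ydeg",np.degrees(np.arctan2(m[1,1],m[0,1])),"z",m[:,2])
cv2.imwrite("pics/v5.png",cv2.resize(im[130:330,170:430],None,fx=3,fy=3,interpolation=cv2.INTER_CUBIC))
E
```

```text
[ 547.22695482 -259.96819565  300.2406958 ] ramp -180.08163860703124 5.473884528832272 173.4
ydeg 161.38951865803804 z [-0.00933411  0.00353312 -0.99995019]
```

View pics/v5.png

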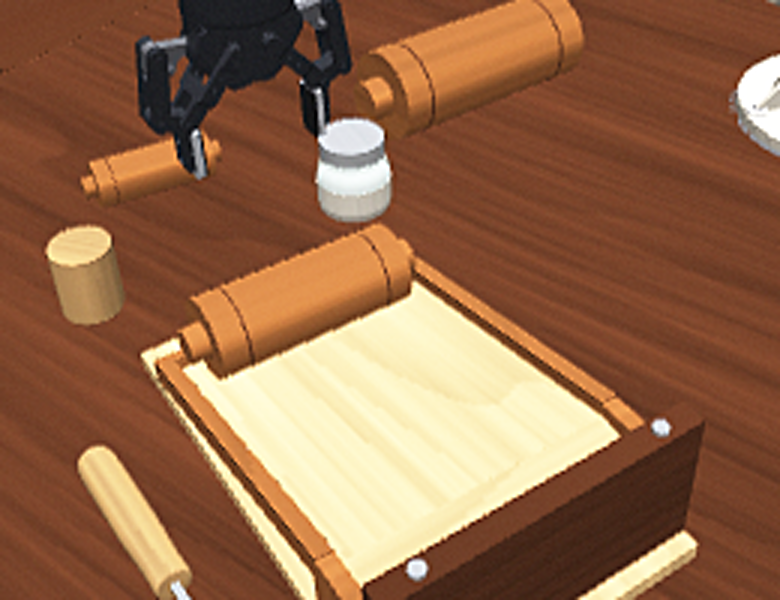

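```bash
python3 - <<'E'
from h import *
S=camera_info("scene");s=env.read_state();t=s["tcp_pos"];m=R.from_quat(s["tool_rot"]).as_matrix()
print(t,env.read_state()["time_s"])
a=np.array([205,178])/3+[170,130];b=np.array([318,135])/3+[170,130]
for oh in (155,160,165,170,175):
    A=on_plane(S,a,t[2]-oh);B=on_plane(S,b,t[2]-oh)
    print(oh,[((q-t)@m)[:2].round(1) for q in (A,B)])
E
```

```text
[ 547.870017   -260.71364367  303.65370825] 2.3
155 [array([-24.4, -49. ]), array([-20.2,  39.8])]
160 [array([-17.3, -46.5]), array([-13.1,  43.3])]
165 [array([-10.3, -44. ]), array([-6. , 46.9])]
170 [array([ -3.2, -41.5]), array([ 1.1, 50.4])]
175 [array([  3.9, -39. ]), array([ 8.2, 54. ])]
```

Emit:
{"method": "jog_arm", "body": {"steps": [[[0, 0.035, 0.026, -0.08, 0], [0, 0.035, 0.026, -0.16, 0], [0, 0.035, 0.026, -0.24, 0], [0, 0.035, 0.026, -0.29, 0], [0, 0.035, 0.026, -0.33, 0]]]}}

```text
time_s: 2.72
tcp_pos: [559.3, -253.7, 207.6]
tool_rot: [-0.583, 0.812, -0.001, 0.0]
force: [-0.7, 0.5, -0.2]
opening: 0.999
grip_force: 0.0
```

```bash
cat >> h.py <<'E'
def where():
    s=env.read_state();p=[609.07,-90.75,1.2508];t=s["tcp_pos"];c,sn=np.cos(p[2]),np.sin(p[2]);v=t[:2]-p[:2]
    m=R.from_quat(s["tool_rot"]).as_matrix()
    print(s["time_s"],"tcp",t.round(1),"ramp",round(c*v[0]+sn*v[1],1),round(-sn*v[0]+c*v[1],1),"ydeg",np.degrees(np.arctan2(m[1,1],m[0,1])).round(1),"F",s["force"].round(1))
    return s
E
python3 - <<'E'
from h import *
import cv2
where();im=read_camera("scene");im2=read_camera("wrist");where()
a=cv2.resize(im[170:270,220:330],(480,436),interpolation=cv2.INTER_CUBIC)
b=cv2.resize(im2,(320,200));b=cv2.copyMakeBorder(b,0,236,0,0,0)
cv2.imwrite("pics/v6.png",np.hstack([a,b]))
E
```

```text
2.7167 tcp [ 559.3 -253.7  207.6] ramp -170.3 -4.0 ydeg 161.4 F [-0.7  0.5 -0.2]
2.8167 tcp [ 558.8 -253.5  206.8] ramp -170.3 -3.5 ydeg 161.4 F [-0.  -0.3  0.2]
```

View pics/v6.png

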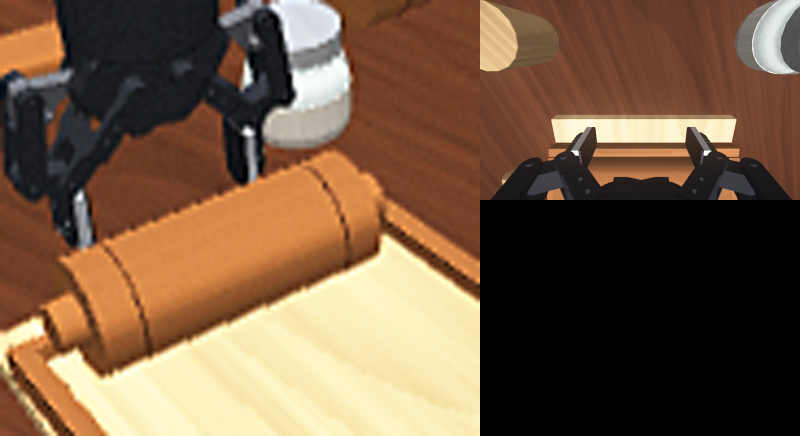

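The fingers stand square and centred behind the blank, clear of the foot strip, the jar and the offcut. Now I ease into contact.

Emit:
{"method": "jog_arm", "body": {"steps": [[[0, 0.004, 0.013, 0, 0], [0, 0.008, 0.025, 0, 0], [0, 0.013, 0.038, 0, 0], [0, 0.016, 0.047, 0, 0], [0, 0.019, 0.057, 0, 0]]]}}

```text
time_s: 3.23
tcp_pos: [565.0, -236.8, 208.7]
tool_rot: [-0.584, 0.812, -0.002, -0.0]
force: [-2.7, -7.2, 5.4]
opening: 0.999
grip_force: 3.8
```

Emit:
{"method": "jog_arm", "body": {"steps": [[[0, 0.003, 0.01, 0, 0], [0, 0.006, 0.019, 0, 0], [0, 0.01, 0.03, 0, 0], [0, 0.013, 0.04, 0, 0], [0, 0.016, 0.05, 0, 0]]]}}

```text
time_s: 3.65
tcp_pos: [569.6, -222.4, 209.0]
tool_rot: [-0.584, 0.812, -0.002, -0.0]
force: [-2.4, -7.5, 6.2]
opening: 0.998
grip_force: 3.7
```

```bash
cat >> h.py <<'E'
def look():
    where()
    for c,px in (("scene",0),("top",0)):
        read_camera(c);ci=camera_info(c);p=[609.07,-90.75,1.2508];cc,sn=np.cos(p[2]),np.sin(p[2])
        for d in spot_point("blank",c)[:3]:
            r,k=d["location"];z=53
            for _ in range(5):
                q=on_plane(ci,(k,r),z);v=q[:2]-p[:2];x=cc*v[0]+sn*v[1];y=-sn*v[0]+cc*v[1];z=min(53.4+(x+113.5)*.1763,91)
            if abs(y)<60 and x>-150: print(c,round(d["p"],2),"blank ramp x,y",round(x,1),round(y,1))
E
python3 -c "
from h import *
look()"
```

```text
3.65 tcp [ 569.6 -222.4  209. ] ramp -137.4 -4.0 ydeg 161.4 F [-2.4 -7.5  6.2]
scene 0.74 blank ramp x,y -95.3 -5.0
top 0.72 blank ramp x,y -89.0 -8.4
```

Emit:
{"method": "jog_arm", "body": {"steps": [[[0, 0.005, 0.016, 0, 0], [0, 0.01, 0.032, 0, 0], [0, 0.016, 0.047, 0, 0], [0, 0.021, 0.063, 0.003, 0], [0, 0.026, 0.079, 0.006, 0]]]}}

```text
time_s: 4.27
tcp_pos: [577.1, -198.2, 209.5]
tool_rot: [-0.583, 0.812, -0.001, -0.0]
force: [-2.5, -5.7, 4.6]
opening: 0.997
grip_force: 3.6
```

Emit:
{"method": "jog_arm", "body": {"steps": [[[0, 0.005, 0.016, 0.003, 0], [0, 0.01, 0.032, 0.006, 0], [0, 0.016, 0.047, 0.009, 0], [0, 0.021, 0.063, 0.012, 0], [0, 0.026, 0.079, 0.015, 0]]]}}

```text
time_s: 4.68
tcp_pos: [584.8, -174.4, 213.9]
tool_rot: [-0.583, 0.812, -0.001, -0.001]
force: [-1.7, -7.4, 4.5]
opening: 1.005
grip_force: 3.6
```

```bash
python3 -c "
from h import *
look()"
```

```text
4.6833 tcp [ 584.8 -174.4  213.9] ramp -87.1 -3.3 ydeg 161.4 F [-1.7 -7.4  4.5]
scene 0.71 blank ramp x,y -47.6 -7.0
top 0.96 blank ramp x,y -42.8 -3.6
```

Emit:
{"method": "jog_arm", "body": {"steps": [[[0, 0.005, 0.016, 0.003, 0], [0, 0.01, 0.032, 0.006, 0], [0, 0.016, 0.047, 0.009, 0], [0, 0.021, 0.063, 0.012, 0], [0, 0.026, 0.079, 0.015, 0]]]}}

```text
time_s: 5.3
tcp_pos: [592.5, -150.9, 218.1]
tool_rot: [-0.583, 0.812, -0.001, -0.001]
force: [-2.6, -6.5, 4.4]
opening: 0.997
grip_force: 3.6
```

Emit:
{"method": "jog_arm", "body": {"steps": [[[0, 0.005, 0.016, 0.003, 0], [0, 0.01, 0.032, 0.006, 0], [0, 0.016, 0.047, 0.009, 0], [0, 0.021, 0.063, 0.012, 0], [0, 0.026, 0.079, 0.015, 0]]]}}

```text
time_s: 5.72
tcp_pos: [600.3, -127.2, 222.6]
tool_rot: [-0.583, 0.812, -0.001, -0.001]
force: [-1.3, -7.6, 6.3]
opening: 0.999
grip_force: 3.6
```

```bash
python3 - <<'E'
from h import *
import cv2
look();im=read_camera("scene")
cv2.imwrite("pics/v7.png",cv2.resize(im[160:350,200:420],None,fx=3,fy=3,interpolation=cv2.INTER_CUBIC))
E
```

```text
5.7167 tcp [ 600.3 -127.2  222.6] ramp -37.4 -3.1 ydeg 161.4 F [-1.3 -7.6  6.3]
scene 0.58 blank ramp x,y 2.9 -8.6
top 0.65 blank ramp x,y 10.4 -5.4
```

View pics/v7.png

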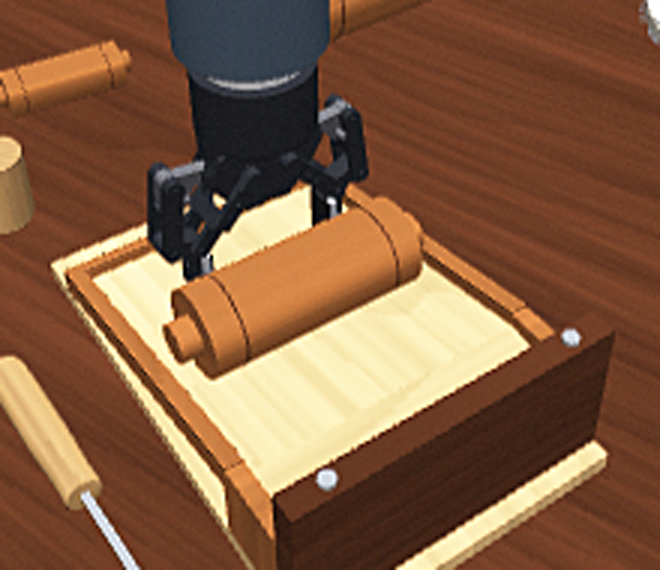

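The blank is square, halfway up and tight against both fingertips. I carry on.

Emit:
{"method": "jog_arm", "body": {"steps": [[[0, 0.005, 0.016, 0.003, 0], [0, 0.01, 0.032, 0.006, 0], [0, 0.016, 0.047, 0.009, 0], [0, 0.021, 0.063, 0.012, 0], [0, 0.026, 0.079, 0.015, 0]]]}}

```text
time_s: 6.38
tcp_pos: [608.1, -103.5, 227.0]
tool_rot: [-0.583, 0.812, -0.001, -0.001]
force: [-2.4, -7.2, 4.8]
opening: 0.999
grip_force: 3.5
```

Emit:
{"method": "jog_arm", "body": {"steps": [[[0, 0.005, 0.016, 0.003, 0], [0, 0.01, 0.032, 0.006, 0], [0, 0.016, 0.047, 0.009, 0], [0, 0.021, 0.063, 0.012, 0], [0, 0.026, 0.079, 0.015, 0]]]}}

```text
time_s: 6.8
tcp_pos: [615.8, -79.8, 231.5]
tool_rot: [-0.583, 0.812, -0.001, -0.001]
force: [-1.7, -6.5, 5.7]
opening: 1.002
grip_force: 3.5
```

Emit:
{"method": "jog_arm", "body": {"steps": [[[0, 0.005, 0.016, 0.003, 0], [0, 0.01, 0.032, 0.006, 0], [0, 0.016, 0.047, 0.009, 0], [0, 0.021, 0.063, 0.012, 0], [0, 0.026, 0.079, 0.015, 0]]]}}

```text
time_s: 7.22
tcp_pos: [623.6, -56.2, 236.0]
tool_rot: [-0.583, 0.812, -0.001, -0.001]
force: [-2.1, -6.2, 5.3]
opening: 0.998
grip_force: 3.6
```

```bash
python3 -c "
from h import *
look()"
```

```text
7.2167 tcp [623.6 -56.2 236. ] ramp 37.4 -2.9 ydeg 161.4 F [-2.1 -6.2  5.3]
scene 0.6 blank ramp x,y 83.6 -5.3
scene 0.6 blank ramp x,y 66.0 -32.5
top 0.6 blank ramp x,y 81.6 -12.8
```

Emit:
{"method": "jog_arm", "body": {"steps": [[[0, 0.003, 0.008, 0.001, 0], [0, 0.005, 0.016, 0.003, 0], [0, 0.008, 0.024, 0.004, 0], [0, 0.01, 0.032, 0.006, 0], [0, 0.013, 0.04, 0.007, 0]]]}}

```text
time_s: 7.83
tcp_pos: [627.4, -44.4, 238.2]
tool_rot: [-0.583, 0.812, -0.001, -0.001]
force: [-3.7, -8.0, 6.1]
opening: 1.002
grip_force: 4.1
```

Emit:
{"method": "jog_arm", "body": {"steps": [[[0, 0.002, 0.006, 0.001, 0], [0, 0.004, 0.013, 0.001, 0], [0, 0.006, 0.019, 0.001, 0], [0, 0.008, 0.025, 0.001, 0], [0, 0.01, 0.032, 0.001, 0]]]}}

```text
time_s: 8.25
tcp_pos: [630.6, -33.0, 237.1]
tool_rot: [-0.583, 0.812, 0.001, 0.0]
force: [0.3, 0.1, -0.9]
opening: 1.003
grip_force: 0.0
```

```bash
python3 -c "
from h import *
look()"
```

```text
8.25 tcp [630.6 -33.  237.1] ramp 61.6 -2.3 ydeg 161.4 F [ 0.3  0.1 -0.9]
scene 0.82 blank ramp x,y 103.2 -7.4
top 0.81 blank ramp x,y 118.3 -7.9
```

Emit:
{"method": "jog_arm", "body": {"steps": [[[0, 0.003, 0.009, 0, 0], [0, 0.006, 0.019, 0, 0], [0, 0.009, 0.028, 0, 0], [0, 0.012, 0.037, 0, 0], [0, 0.015, 0.045, 0, 0]]]}}

```text
time_s: 8.87
tcp_pos: [635.4, -19.6, 237.9]
tool_rot: [-0.583, 0.812, 0.0, 0.0]
force: [0.3, -1.1, 1.1]
opening: 0.998
grip_force: 0.0
```

Emit:
{"method": "jog_arm", "body": {"steps": [[[0, 0.001, 0.003, 0, 0], [0, 0.002, 0.006, 0, 0], [0, 0.003, 0.009, 0, 0], [0, 0.003, 0.009, 0, 0], [0, 0.003, 0.009, 0, 0]]]}}

```text
time_s: 9.28
tcp_pos: [636.1, -17.4, 237.9]
tool_rot: [-0.583, 0.812, 0.0, -0.0]
force: [0.2, 0.4, -0.3]
opening: 0.998
grip_force: 0.0
```

```bash
python3 - <<'E'
from h import *
import cv2
look();im=read_camera("top")
cv2.imwrite("pics/v8.png",cv2.resize(im[60:225,210:420],None,fx=3.6,fy=3.6,interpolation=cv2.INTER_CUBIC))
E
```

```text
9.2833 tcp [636.1 -17.4 237.9] ramp 78.1 -2.6 ydeg 161.4 F [ 0.2  0.4 -0.3]
scene 0.92 blank ramp x,y 120.4 -6.4
top 0.92 blank ramp x,y 119.5 -8.9
```

View pics/v8.png

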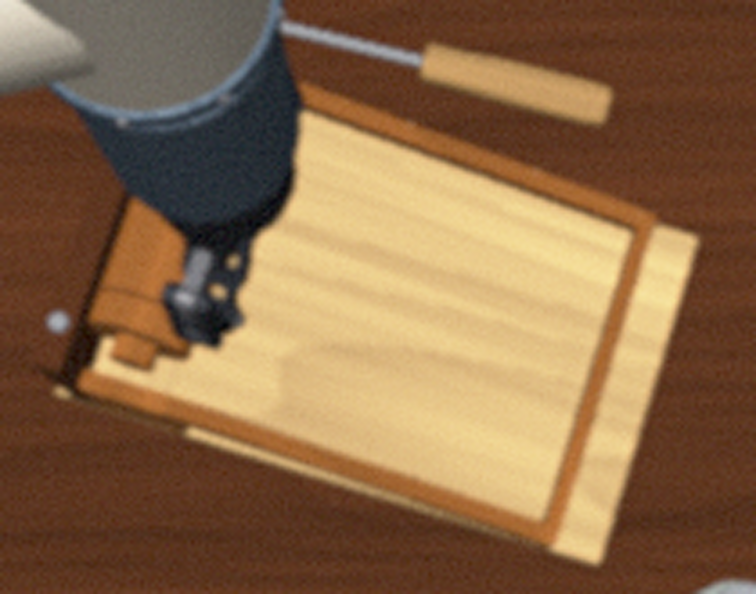

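The blank sits square against the stop with its fitted centre at ramp x ≈ 120. I back off downhill, then lift clear.

Emit:
{"method": "jog_arm", "body": {"steps": [[[0, -0.005, -0.016, 0, 0], [0, -0.016, -0.048, 0, 0], [0, -0.03, -0.09, 0, 0], [0, -0.045, -0.135, 0, 0], [0, -0.055, -0.17, 0.03, 0]]]}}

```text
time_s: 9.95
tcp_pos: [618.1, -70.3, 245.3]
tool_rot: [-0.583, 0.813, 0.001, -0.002]
force: [-0.3, 0.0, -0.1]
opening: 0.998
grip_force: 0.0
```

Emit:
{"method": "jog_arm", "body": {"steps": [[[0, 0, 0, 0.1, 0], [0, 0, 0, 0.2, 0], [0, 0, 0, 0.3, 0], [0, 0, 0, 0.4, 0], [0, 0, 0, 0.48, 0]]]}}

```text
time_s: 10.37
tcp_pos: [619.0, -69.9, 394.7]
tool_rot: [-0.583, 0.812, -0.001, 0.001]
force: [0.3, 0.1, 0.4]
opening: 0.998
grip_force: 0.0
```

Emit:
{"method": "jog_arm", "body": {"steps": [[[0, -0.08, -0.08, 0, 0], [0, -0.16, -0.16, 0, 0], [0, -0.24, -0.24, 0, 0], [0, -0.3, -0.3, 0, 0], [0, -0.3, -0.3, 0, 0]]]}}

```text
time_s: 10.78
tcp_pos: [526.1, -162.0, 392.8]
tool_rot: [-0.582, 0.813, -0.001, 0.0]
force: [0.8, -0.3, -0.2]
opening: 1.002
grip_force: 0.0
```

```bash
python3 - <<'E'
from h import *
import cv2
look();im=read_camera("top");im2=read_camera("scene")
cv2.imwrite("pics/v9.png",np.hstack([cv2.resize(im[60:225,210:420],(400,314)),cv2.resize(im2[160:360,180:420],(376,314))]))
E
```

```text
10.7833 tcp [ 526.1 -162.   392.8] ramp -93.7 56.3 ydeg 161.2 F [ 0.8 -0.3 -0.2]
scene 0.64 blank ramp x,y 121.0 -3.0
top 0.85 blank ramp x,y 122.6 -7.2
```

View pics/v9.png

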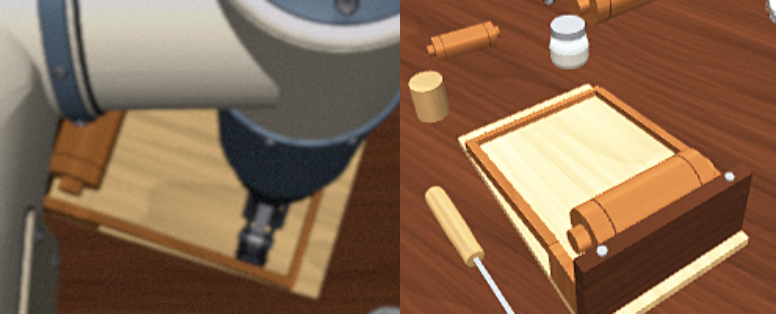

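The blank is seated square against the stop, the bystanders are where they were, and the hand is clear.

```bash
python3 -c "
from workcell import job_done
print(job_done())"
```

```text
the job is handed in; nothing more can be done
None
```

I pushed the blank up the ramp and over the crest; it sits square against the stop block, the hand is clear, the jar, offcut and turning tool were not touched, and I handed the job in at about 11 s.

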